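Seat the grating disc on the vegetable cutter and shut the cover

ROBOT

A 6-joint arm with a two-finger parallel gripper is mounted at the origin on a cart in front of the work surface, level with it; the furniture and walls round the work are solid. World frame = base frame: x ahead of the robot, y to its left, z up, the work surface at z = 0. Lengths are in m, angles in rad, forces in N, time in s.
With the tool pointing down it reaches from about 0.3 to 0.775 m from the base axis. Payload 14.6 kg.
Tool frame: the origin (TCP) lies midway between the tips of the shut fingers; the grasp point (between the pads) lies env.grip_depth behind it (env.grip_depth is the distance from the TCP to the grasp point, in m); x points along the fingers, y is the direction in which the jaws open and shut, and the axes are right-handed (so a half turn about x gives the same grasp; the last joint's range is limited). The gripper opens to 85 mm and grips with 20 to 120 N. Pads are 22 mm wide; open, the fingers measure 114 mm over their backs; the gripper's body (76 mm by 85 mm) begins 54 mm behind the grasp point. The pads swing forward as they close: fully open they stand 13 mm farther back than shut.
Start: joints at [1.123, 0.3, 1.521, -0, 1.321, -0.067], TCP at [0.204, 0.511, 0.231] pointing down, gripper open.
Joint ranges: [-3.03, 3.03], [-0.79, 2.21], [0.23, 2.52], [-1.04, 4.18], [0, 3.07], [-2.55, 2.55]. Speed limits (rad/s): [2.22, 2.22, 2.57, 3.14, 3.14, 3.14].

INTERFACE

Orientations are given as a rotation vector (axis times angle).
In Python, from station import env, optics gives the robot as it stands.
- The arm moves only by the shell command python3 -m inch 'ROWS'. ROWS is JSON, a list that holds one entry, the list of rows, each a list of 5 numbers: the gripper's target within -1 to 1 (shut at 1, half-way at 0, fully open at -1), then the shift along the tool's x, y, z scaled (see below), then the turn about the tool's x scaled (see below). A call has 1 to 8 rows; each row is the pose to reach, as a shift and turn from the pose commanded when the call began, along the tool's axes at that moment; what a row does not reach only later rows make up. The controller multiplies each number of a shift by 100 cm and each number of a turn by 2 rad. A row lasts 1/12 s, in which the tool goes at most 41.7 mm and 7.16 degrees, less where a joint would pass 70% of its speed; a pose out of reach is approached as far as the arm can. A call with a number of a shift or a turn outside -1 to 1 is refused whole. A call with a gripper value outside its range is refused whole. The fingers move at their own pace and stop on an object; the grip force is fixed at half the most. Time passes only in rows, so rows that repeat a pose let the fingers close. It gives the time, the measured TCP pose, the force and the opening at its end, in the units of the state.
- env.observe(): the state, without advancing time (a new reading comes with each control period).
- optics.snapshot(name): name is "scene" or "top"; returns a dict with "color" (420x560x3 uint8, red, green, blue), "z_map" (420x560 float32, m along the optical axis (not along the pixel's ray), 0 where there is no reading), "camera_matrix" (3x3 intrinsics, pixels), "eye" and "orientation" of the camera in the world. Camera axes: x right, y up, looking along -z (the intrinsics and any distortion apply to the point x, -y, -z); pixel columns grow to the right and rows downward; lengths in m; the calibration is good to about 2 mm. A picture is of the moment at which its call begins.
- env.job_done(): hands the job in, once; it reports no verdict.
The state is a dict: "clock": time; "qpos": joint angles; "qd": joint speeds; "tau": joint torques, N m; "position": TCP position; "tool_rot": TCP orientation; "force": force on the tool from outside, world axes, zero at the start; "moment": the same for the moment, N m; "opening": opening from 0.0 (shut) to 1.0 (fully open).
Only numpy, scipy, OpenCV 4.12 (cv2) and the standard library are available. Lean on these libraries where they do the work, as an engineer would, in place of code of your own. Each camera call takes 0.05 s, during which the arm holds its last target.

TASK

The grating disc has been left on the drive shaft of the vegetable cutter, riding on top of the shaft's key. Without lifting it off, turn it by its ribs until its keyway drops over the key and it sits fully down and level on the drive, then gently swing the clear cover down over it until it is fully shut. Leave the sauce bottle and the two shakers beside the machine standing where they are.

Things in the scene. Friction and masses are not known exactly. Their poses are not given: they have to be found in the camera images.
- base: drive base of the cutter, fixed to the table: white housing 190 (x) x 170 (y) mm, deck 40 mm high. Origin on the table under its centre, z up. Its front (two round switch pads, one green) looks to its -x; the cover's hinge runs along its +x edge, between two white cheeks at y = +-70 mm that rise to 95 mm
- shaft_axis (a point): point on the axis of the fixed upright steel shaft (20 mm diameter, over the base's origin, top 89 mm high), at the height of the flat seat round its foot (48 mm). The disc's origin comes to lie here when it is home
- key_top (a point): on the top of the shaft's one red key, 60 mm high, 8 mm wide, which sticks out towards the base's -x from 9 to 24 mm off the axis (this point: 16.5 mm off). It is hidden by the disc; a red stripe at the front of the deck shows its direction
- disc: loose grating disc, about 0.35 kg, on the shaft. Origin on its axis at the hub's underside, z up. Steel plate of 65 mm radius, top 22 mm above the origin; hub above it 42 mm wide, to 36 mm. It turns freely either way. Riding on the key, its origin is about 60 mm high and it leans about 5 degrees away from the key; home, 48 mm
- red_rib (a point): top edge of the disc's red rib, 45 mm from the axis on the disc's -x side. Three radial ribs stand on the plate: this and two grey ones 120 degrees to either side, each 8 mm wide, 23 to 61 mm from the axis, tops 38 mm above the disc's origin. Solid: push on their sides
- keyway (a point): mouth of the keyway in the hub's underside, 16.5 mm from the axis, right under the red rib; 11 mm wide, 13 mm deep. When the red rib is turned over the red stripe (disc yaw = base yaw within about 4 degrees) the disc drops 12 mm over the key by its own weight
- cover (a joint): angle of the clear cover about its hinge: 0 shut, level above the disc; it starts open at 1.65 to 1.8 rad, leaning back away from the front (stop at 1.95). A stiff hinge: it stays where it is left, and about 3 N at the lip moves it. It cannot shut over a disc that still rides on the key
- cover_hinge (a point): middle of the cover's hinge axis, which is parallel to the base's y axis; at base x = 92 mm, 94 mm high
- cover_lip (a point): middle of the cover's free edge, 180 mm from the hinge; an orange lip 150 mm long, 12 mm thick, stiffens the edge. The cover is a flat clear plate 4 mm thick and 150 mm wide; shut, its top face is 96 mm high (lip 101 mm)
- sauce: black-brown sauce bottle with red cap, 66 mm across, 165 mm tall; loose, beside the machine. Origin under its centre. Must stay
- shaker: white shaker bottle with blue cap, 58 mm across, 150 mm tall; loose, beside the machine on the other side. Origin under its centre. Must stay
- salt: salt shaker with grey top, 44 mm across, 90 mm tall; loose, in front of the machine. Origin under its centre. Must stay

How it is judged:
On the way:
1. the disc has dropped over the key and sits on the drive while the cover is still open (z of disc in the frame of shaft_axis below 0.0035 m and horizontal distance between disc and shaft_axis below 0.003 m and angle between disc's own z axis and vertical below 0.05 rad and value of joint cover above 0.8 rad), for 0.2 s.
At the end, for the whole second after the job is handed in: the disc sits on the drive's seat within 3 mm, level within 2 degrees and at rest with the key in its keyway; the cover is shut within 0.03 rad; the bottle and both shakers stand upright within 20 mm of where they stood (z of disc in the frame of shaft_axis below 0.003 m and horizontal distance between disc and shaft_axis below 0.003 m and angle between disc's own z axis and vertical below 0.035 rad and angle between the x axis of disc and the x axis of base, either way round below 0.2 rad and value of joint cover below 0.03 rad and angular speed of disc below 0.1 rad/s and angle between each of sauce, shaker, salt's own z axis and vertical below 0.15 rad and distance of each of sauce, shaker, salt from where it was at the start of the episode below 0.02 m); the robot touches nothing.
It fails at once if the disc is lifted more than 15 mm above the key (z of disc in the frame of shaft_axis above 0.027 m).
It fails at once if the cover is slammed (closing faster than 3 rad/s) (velocity of joint cover below -3 rad/s).
It fails at once if the bottle or a shaker is knocked away or over (distance of any of sauce, shaker, salt from where it was at the start of the episode above 0.03 m or angle between any of sauce, shaker, salt's own z axis and vertical above 0.4 rad).
It also fails if it takes over 72 s, if anything falls off the work surface, if the arm or the gripper's body presses on something with over 40 N, if the wrist force passes 120 N, or if a joint passes its speed limit or range.

## Working session

There is one attempt and no reset: what is moved stays moved. The work goes in short steps, Python scripts to look and compute and a shell command to move; the robot and the scene stay as the last step left them, time stands still between calls to the robot, and variables do not carry over. Pictures are saved under pics/ and viewed, and the job is handed in when it is done.

```bash
mkdir -p pics; ls
python3 - <<'E'
from station import env, optics
import cv2,json
s=env.observe(); print({k:(v.round(4).tolist() if hasattr(v,'round') and hasattr(v,'tolist') else v) for k,v in s.items()}, env.grip_depth)
for n in ("scene","top"):
    d=optics.snapshot(n); cv2.imwrite(f"pics/{n}0.png",d["color"][:,:,::-1]); print(n,d["camera_matrix"],d["eye"],d["orientation"],[k for k in d])
E
```

```text
pics
{'clock': 0.0, 'qpos': [1.1234, 0.3005, 1.5216, -0.0, 1.3207, -0.0666], 'qd': [0.0002, -0.0003, -0.0005, -0.0011, -0.0004, 0.0013], 'tau': [0.0004, -54.3495, -36.1801, -0.0, 0.004, -0.0], 'position': [0.2043, 0.5104, 0.2307], 'tool_rot': [0.2978, 1.5504, -0.2997], 'force': [0.3298, 0.0161, 0.1807], 'moment': [-0.0146, -0.0492, -0.0462], 'opening': 0.9995012913115505} 0.0187
scene [[468.98539219   0.         288.25430996]
 [  0.         468.98539219 208.9809431 ]
 [  0.           0.           1.        ]] [ 0.0694476  -0.52744183  0.6725002 ] [ 0.86092935 -0.27803093 -0.6346017 ] ['color', 'z_map', 'camera_matrix', 'eye', 'orientation']
top [[510.80980027   0.         272.32972492]
 [  0.         510.80980027 210.57256016]
 [  0.           0.           1.        ]] [0.31408978 0.05012873 1.31743821] [ 0.12488819 -0.10742776 -1.58268126] ['color', 'z_map', 'camera_matrix', 'eye', 'orientation']
```

View pics/scene0.png

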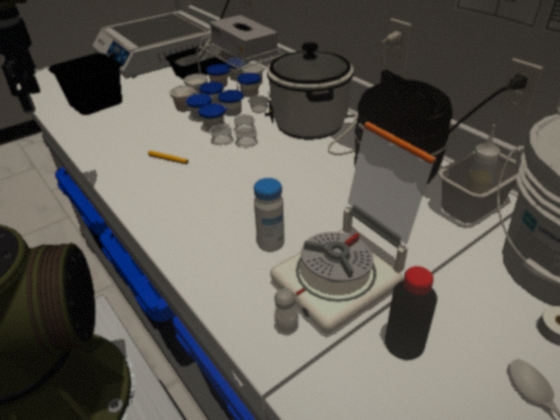

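View pics/top0.png

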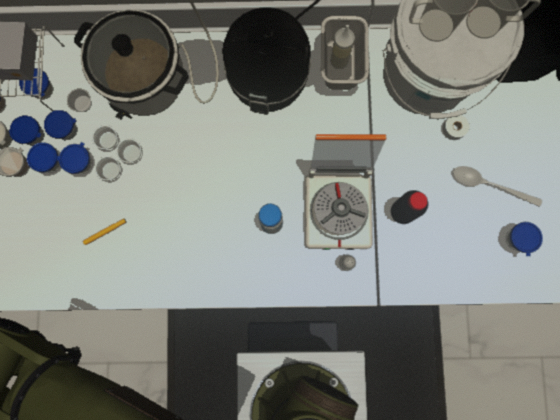

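The scene view shows the machine with the disc's red rib pointing towards the hinge, about (350,240). In the top view the machine is at (340,210), the red rib at (339,190), the stripe at (341,242), the salt shaker at (346,262), the shaker at (270,216) and the sauce bottle at (410,207). Next I'll enlarge the crop and measure.

```bash
cat > h.py <<'E'
from station import env, optics
import numpy as np, cv2
from scipy.spatial.transform import Rotation as R
def snap(n): return optics.snapshot(n)
def world(d,u,v,z=None):
    K=d["camera_matrix"]; p=np.array([(u-K[0,2])/K[0,0],-(v-K[1,2])/K[1,1],-1.0])
    Rm=R.from_rotvec(d["orientation"]).as_matrix() if np.size(d["orientation"])==3 else np.array(d["orientation"])
    e=np.array(d["eye"]); r=Rm@p
    if z is None: return e+r*float(d["z_map"][int(round(v)),int(round(u))])
    return e+r*(z-e[2])/r[2]
def proj(d,P):
    K=d["camera_matrix"]; Rm=R.from_rotvec(d["orientation"]).as_matrix()
    c=Rm.T@(np.array(P)-d["eye"]); return K[0,0]*c[0]/-c[2]+K[0,2], K[1,1]*-c[1]/-c[2]+K[1,2]
def crop(d,u0,v0,u1,v1,s,name):
    c=d["color"][v0:v1,u0:u1,::-1]; c=cv2.resize(c,None,fx=s,fy=s,interpolation=cv2.INTER_CUBIC)
    c=cv2.convertScaleAbs(c,alpha=1.3,beta=15)
    for u in range((u0//10+1)*10,u1,10): cv2.putText(c,str(u),((u-u0)*s,8),0,.3,(0,255,0));cv2.line(c,((u-u0)*s,10),((u-u0)*s,14),(0,255,0))
    for v in range((v0//10+1)*10,v1,10): cv2.putText(c,str(v),(0,(v-v0)*s),0,.3,(0,255,0))
    cv2.imwrite("pics/"+name,c)
def st():
    s=env.observe(); print("t",round(s["clock"],2),"p",np.round(s["position"],4),"rot",np.round(s["tool_rot"],3),"F",np.round(s["force"],1),"op",round(s["opening"],2),"q",np.round(s["qpos"],3)); return s
E
python3 - <<'E'
from h import *
d=snap("top"); crop(d,290,120,440,275,5,"top1.png")
e=snap("scene"); crop(e,240,110,450,370,3,"scene1.png")
np.save("pics/d.npy",d,allow_pickle=True);np.save("pics/e.npy",e,allow_pickle=True)
E
```

```text
(no output)
```

View pics/top1.png

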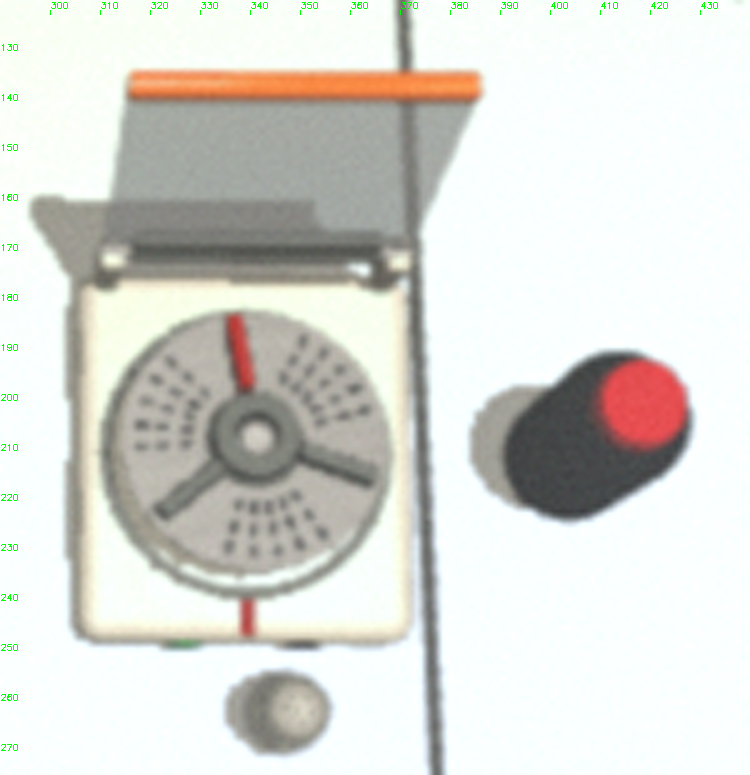

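View pics/scene1.png

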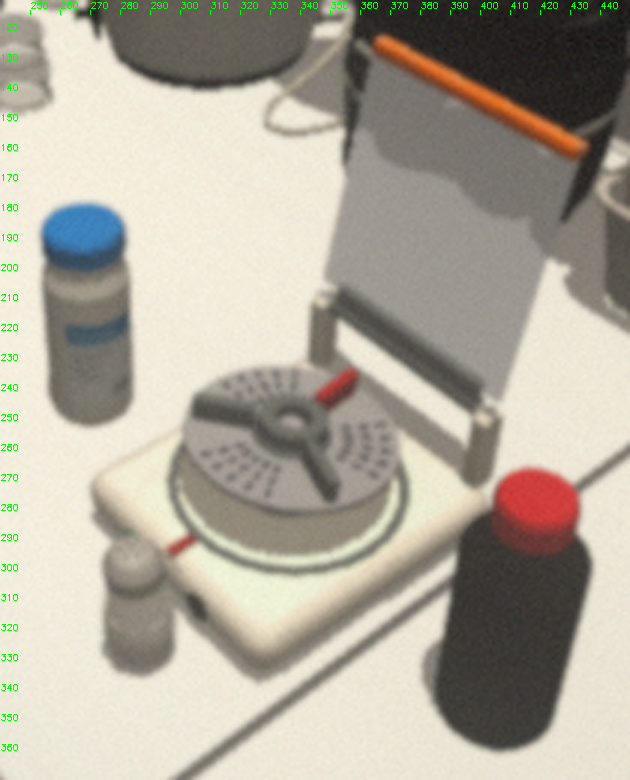

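Run:
```python
from h import *
d=np.load("pics/d.npy",allow_pickle=True).item();e=np.load("pics/e.npy",allow_pickle=True).item()
T=lambda x,y:(290+x/5,120+y/5); S=lambda x,y:(240+x/3,110+y/3)
def tw(n,x,y,z): print("top",n,np.round(world(d,*T(x,y),z),4), "depth",np.round(world(d,*T(x,y)),4))
def sw(n,x,y,z): print("scene",n,np.round(world(e,*S(x,y),z),4),"depth",np.round(world(e,*S(x,y)),4))
tw("shaft",258,436,.089); tw("stripe0",248,602,.040);tw("stripe1",248,634,.04)
tw("rib o",234,317,.095);tw("rib i",247,388,.097)
tw("gr1 o",375,478,.1);tw("gr2 o",160,515,.1)
tw("deck FL",76,636,.036);tw("deck FR",408,636,.036)
tw("lip L",128,85,.27);tw("lip R",481,85,.27);tw("hinge L",105,258,.095);tw("hinge R",402,258,.095)
tw("salt",300,710,.09);tw("sauce",645,403,.165)
sw("shaft",291,420,.089);sw("stripe1",170,550,.04);sw("stripe0",193,537,.04);sw("rib o",355,374,.098);sw("rib i",318,402,.098)
sw("lip L",380,40,.27);sw("lip R",583,150,.27)
sw("cheekL",325,298,.095);sw("cheekR",487,412,.095)
sw("salt",133,550,.09);sw("shaker",83,225,.15);sw("sauce",538,490,.165)
print("shaker top",world(d,270,216,.15))
```

```text
top shaft [ 0.5025 -0.1059  0.089 ] depth [ 0.5027 -0.1062  0.0872]
top stripe0 [ 0.426  -0.1043  0.04  ] depth [ 0.4257 -0.1038  0.0438]
top stripe1 [ 0.41   -0.1038  0.04  ] depth [ 0.4105 -0.1045  0.0338]
top rib o [ 0.5604 -0.0955  0.095 ] depth [ 0.5609 -0.0958  0.0923]
top rib i [ 0.5248 -0.1004  0.097 ] depth [ 0.5265 -0.1016  0.0875]
top gr1 o [ 0.4795 -0.1599  0.1   ] depth [ 0.4815 -0.1626  0.0848]
top gr2 o [ 0.4632 -0.0563  0.1   ] depth [ 0.4642 -0.057   0.0917]
top deck FL [ 0.4106 -0.0181  0.036 ] depth [ 0.4133 -0.02   -0.    ]
top deck FR [ 0.4081 -0.1842  0.036 ] depth [ 0.4108 -0.191  -0.0011]
top lip L [ 0.6259 -0.0331  0.27  ] depth [ 0.6252 -0.0329  0.2724]
top lip R [ 0.6232 -0.1821  0.27  ] depth [ 0.6221 -0.1813  0.2738]
top hinge L [ 0.5908 -0.0335  0.095 ] depth [ 0.5903 -0.0334  0.0969]
top hinge R [ 0.5883 -0.1784  0.095 ] depth [ 0.5877 -0.1778  0.098 ]
top salt [ 0.3695 -0.1213  0.09  ] depth [ 0.3695 -0.1212  0.0909]
top sauce [ 0.5032 -0.2729  0.165 ] depth [ 0.5029 -0.2725  0.1665]
scene shaft [ 0.5001 -0.1032  0.089 ] depth [ 0.5012 -0.102   0.0875]
scene stripe1 [ 0.408 -0.102  0.04 ] depth [ 0.4087 -0.1011  0.0386]
scene stripe0 [ 0.4247 -0.103   0.04  ] depth [ 0.4249 -0.1028  0.0397]
scene rib o [ 0.5503 -0.1052  0.098 ] depth [ 0.5583 -0.0982  0.0884]
scene rib i [ 0.5161 -0.1087  0.098 ] depth [ 0.5199 -0.1051  0.0931]
scene lip L [ 0.6219 -0.0365  0.27  ] depth [ 0.6231 -0.0353  0.2691]
scene lip R [ 0.6174 -0.1849  0.27  ] depth [ 0.6234 -0.1812  0.2656]
scene cheekL [ 0.5898 -0.0388  0.095 ] depth [ 0.5914 -0.0373  0.0933]
scene cheekR [ 0.5886 -0.1758  0.095 ] depth [ 0.5903 -0.1747  0.0931]
scene salt [ 0.3659 -0.123   0.09  ] depth [ 0.3671 -0.1213  0.0875]
scene shaker [0.4746 0.0645 0.15  ] depth [0.476  0.0665 0.1482]
scene sauce [ 0.5028 -0.2704  0.165 ] depth [ 0.5035 -0.27    0.1642]
shaker top [0.47521323 0.06742389 0.15      ]
```

```bash
cat >> h.py <<'E'
def axes():
    s=env.observe(); return np.array(s["position"]),R.from_rotvec(s["tool_rot"]).as_matrix()
def totool(P):
    p,M=axes(); print("shift to",P,"tool:",np.round(M.T@(np.array(P)-p),4))
E
python3 - <<'E'
from h import *
st(); p,M=axes(); print(M.round(3)); totool([0.5015,-0.105,0.2])
d=np.load("pics/d.npy",allow_pickle=True).item()
# heights around behind cover
for u in range(315,390,15): print(u,[np.round(world(d,u,v)[[0,2]],3).tolist() for v in (20,50,80,95,105,115,125)])
E
```

```text
t 0.2 p [0.2043 0.5105 0.231 ] rot [ 0.298  1.55  -0.299] F [ 0.1  0.1 -0.3] op 1.0 q [ 1.123  0.3    1.521 -0.     1.321 -0.067]
[[-0.     0.372  0.928]
 [-0.001  0.928 -0.372]
 [-1.    -0.001 -0.   ]]
shift to [0.5015, -0.105, 0.2] tool: [ 0.0312 -0.461   0.5046]
315 [[1.023, 0.031], [0.951, 0.001], [0.866, -0.002], [0.824, -0.001], [0.794, 0.003], [0.767, 0.002], [0.738, 0.005]]
330 [[0.989, 0.091], [0.95, 0.003], [0.825, 0.095], [0.821, 0.005], [0.793, 0.003], [0.766, 0.001], [0.739, 0.0]]
345 [[0.986, 0.094], [0.89, 0.125], [0.823, 0.099], [0.821, 0.001], [0.793, 0.001], [0.765, 0.001], [0.737, 0.003]]
360 [[0.987, 0.092], [0.92, 0.06], [0.825, 0.093], [0.82, 0.002], [0.793, 0.0], [0.766, -0.003], [0.737, 0.001]]
375 [[1.021, 0.027], [0.947, 0.003], [0.862, 0.002], [0.818, 0.004], [0.792, -0.0], [0.764, 0.001], [0.737, -0.001]]
```

```bash
python3 -m inch '[[[-1,0.0,-0.461,0.505,0],[-1,0.0,-0.461,0.505,0],[-1,0.0,-0.461,0.505,0],[-1,0.0,-0.461,0.505,0],[-1,0.0,-0.461,0.505,0],[-1,0.0,-0.461,0.505,0],[-1,0.0,-0.461,0.505,0],[-1,0.0,-0.461,0.505,0]]]'
python3 - <<'E'
from h import *
st(); p,M=axes(); print(M.round(3)); totool([0.5015,-0.105,0.2])
E
```

```text
clock: 0.87
position: [0.3497, 0.2086, 0.2314]
tool_rot: [0.299, 1.55, -0.298]
force: [0.8, 1.4, -0.4]
opening: 0.998
t 0.87 p [0.3497 0.2086 0.2314] rot [ 0.299  1.55  -0.298] F [ 0.8  1.4 -0.4] op 1.0 q [ 0.448 -0.026  1.891 -0.     1.276 -0.743]
[[ 0.     0.371  0.929]
 [ 0.     0.929 -0.371]
 [-1.     0.     0.   ]]
shift to [0.5015, -0.105, 0.2] tool: [ 0.0314 -0.2348  0.2574]
```

```bash
python3 -m inch '[[[-1,0.0,-0.235,0.257,0.06],[-1,0.0,-0.235,0.257,0.12],[-1,0.0,-0.235,0.257,0.18],[-1,0.0,-0.235,0.257,0.24],[-1,0.0,-0.235,0.257,0.3],[-1,0.0,-0.235,0.257,0.36],[-1,0.0,-0.235,0.257,0.42],[-1,0.0,-0.235,0.257,0.48]]]'
python3 - <<'E'
from h import *
st(); p,M=axes(); print(M.round(3),"az",np.degrees(np.arctan2(M[1,1],M[0,1]))); totool([0.5015,-0.105,0.2])
E
```

```text
clock: 1.53
position: [0.4946, -0.092, 0.2313]
tool_rot: [1.043, 1.307, -1.043]
force: [0.7, 0.7, -0.1]
opening: 0.997
t 1.53 p [ 0.4946 -0.092   0.2313] rot [ 1.043  1.307 -1.043] F [ 0.7  0.7 -0.1] op 1.0 q [-0.257  0.195  1.651  0.     1.295 -0.48 ]
[[ 0.     0.975  0.222]
 [ 0.     0.222 -0.975]
 [-1.     0.     0.   ]] az 12.817903891096861
shift to [0.5015, -0.105, 0.2] tool: [0.0313 0.0038 0.0142]
```

```bash
python3 -m inch '[[[-1,0.0,0.002,0.007,0.06],[-1,0,0.002,0.007,0.12],[-1,0,0.002,0.007,0.18],[-1,0,0.002,0.007,0.24],[-1,0,0.002,0.007,0.3],[-1,0,0.002,0.007,0.36],[-1,0,0.002,0.007,0.42],[-1,0,0.002,0.007,0.48]]]'; python3 -m inch '[[[-1,0.0,0,0,0.06],[-1,0,0,0,0.12],[-1,0,0,0,0.18],[-1,0,0,0,0.24],[-1,0,0,0,0.3],[-1,0,0,0,0.31],[-1,0,0,0,0.31]]]'
python3 - <<'E'
from h import *
st(); p,M=axes(); print(M.round(3),"az",np.degrees(np.arctan2(M[1,1],M[0,1]))); totool([0.5015,-0.105,0.12])
d=snap("scene"); crop(d,220,60,450,370,2,"s2.png")
E
```

```text
clock: 2.2
position: [0.4977, -0.0961, 0.2311]
tool_rot: [1.727, 0.766, -1.728]
force: [0.2, 0.4, 0.4]
opening: 1.002
clock: 2.78
position: [0.4977, -0.0961, 0.2312]
tool_rot: [2.103, 0.235, -2.104]
force: [0.4, 0.0, -0.0]
opening: 1.001
t 2.78 p [ 0.4977 -0.0961  0.2312] rot [ 2.103  0.235 -2.104] F [ 0.4  0.  -0. ] op 1.0 q [-0.263  0.204  1.641 -0.     1.297  1.085]
[[-0.     0.221 -0.975]
 [ 0.    -0.975 -0.221]
 [-1.    -0.     0.   ]] az -77.23971931668612
shift to [0.5015, -0.105, 0.12] tool: [ 0.1112  0.0095 -0.0018]
```

View pics/s2.png

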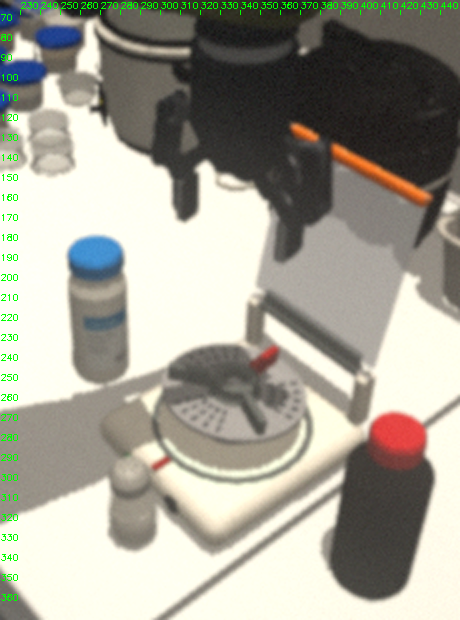

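```bash
python3 -m inch '[[[-1,0.03,0.0095,-0.002,0],[-1,0.06,0.0095,-0.002,0],[-1,0.09,0.0095,-0.002,0],[-1,0.111,0.0095,-0.002,0],[-1,0.125,0.0095,-0.002,0],[-1,0.134,0.0095,-0.002,0],[-1,0.134,0.0095,-0.002,0]]]';  python3 - <<'E'
from h import *
st(); p,M=axes(); print("az",np.degrees(np.arctan2(M[1,1],M[0,1]))); totool([0.5015,-0.105,0.079])
d=snap("scene"); crop(d,250,180,400,320,4,"s3.png")
E
```

```text
clock: 3.42
position: [0.5011, -0.1048, 0.0957]
tool_rot: [2.101, 0.237, -2.107]
force: [0.2, -0.4, -0.2]
opening: 0.997
t 3.42 p [ 0.5011 -0.1048  0.0957] rot [ 2.101  0.237 -2.107] F [ 0.2 -0.4 -0.2] op 1.0 q [-0.278  0.377  1.762 -0.     1.006  1.07 ]
az -77.22131025834135
shift to [0.5015, -0.105, 0.079] tool: [ 0.0167  0.0003 -0.0004]
```

View pics/s3.png

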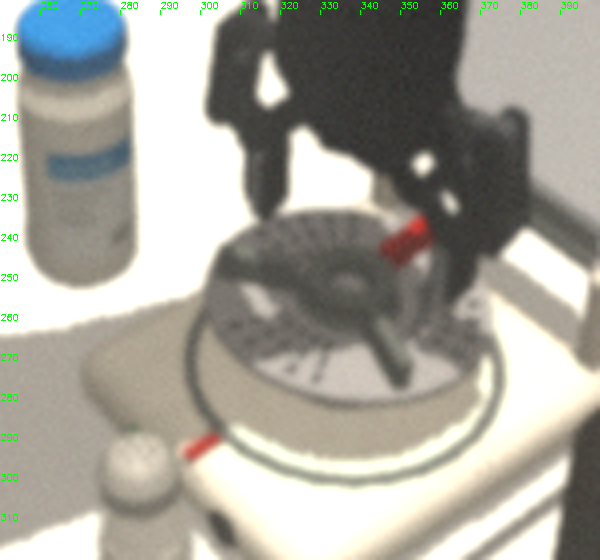

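```bash
python3 -m inch '[[[-1,0.006,0,0,0],[-1,0.012,0,0,0],[-1,0.0175,0,0,0],[-1,0.0175,0,0,0]]]'; python3 -m inch '[[[-1,0,0,0,-0.03],[-1,0,0,0,-0.06],[-1,0,0,0,-0.09],[-1,0,0,0,-0.12],[-1,0,0,0,-0.15],[-1,0,0,0,-0.18],[-1,0,0,0,-0.21],[-1,0,0,0,-0.24]]]'
python3 - <<'E'
from h import *
st(); p,M=axes(); print("az",np.degrees(np.arctan2(M[1,1],M[0,1])))
d=snap("scene"); crop(d,250,180,400,320,4,"s4.png")
E
```

```text
clock: 3.8
position: [0.5014, -0.1049, 0.0789]
tool_rot: [2.104, 0.234, -2.106]
force: [0.3, 0.2, 0.2]
opening: 1.003
clock: 4.47
position: [0.5021, -0.1049, 0.0802]
tool_rot: [1.814, 0.666, -1.812]
force: [1.3, 1.1, 1.2]
opening: 1.002
t 4.47 p [ 0.5021 -0.1049  0.0802] rot [ 1.814  0.666 -1.812] F [1.3 1.1 1.2] op 1.0 q [-0.277  0.401  1.771  0.     0.969  0.589]
az -49.67280448044543
```

View pics/s4.png

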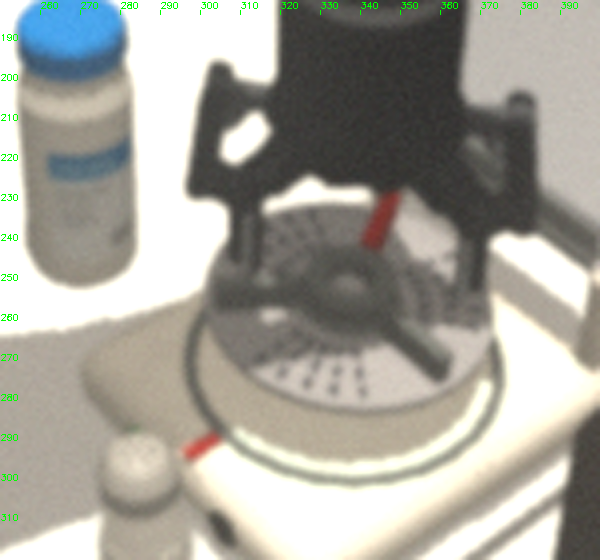

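```bash
python3 -m inch '[[[-1,0.001,0,0,-0.03],[-1,0.001,0,0,-0.06],[-1,0.001,0,0,-0.09],[-1,0.001,0,0,-0.12],[-1,0.001,0,0,-0.15],[-1,0.001,0,0,-0.18],[-1,0.001,0,0,-0.21],[-1,0.001,0,0,-0.24]]]';python3 -m inch '[[[-1,0.0,0,0,-0.03],[-1,0,0,0,-0.06],[-1,0,0,0,-0.09],[-1,0,0,0,-0.12],[-1,0,0,0,-0.15],[-1,0,0,0,-0.18],[-1,0,0,0,-0.21],[-1,0,0,0,-0.24]]]'
python3 - <<'E'
from h import *
st(); p,M=axes(); print("az",np.degrees(np.arctan2(M[1,1],M[0,1])))
d=snap("scene"); crop(d,250,180,400,320,4,"s5.png")
E
```

```text
clock: 5.18
position: [0.502, -0.1049, 0.079]
tool_rot: [1.49, 0.999, -1.489]
force: [0.5, 0.9, -0.7]
opening: 1.0
clock: 5.85
position: [0.5019, -0.1048, 0.0789]
tool_rot: [1.142, 1.251, -1.141]
force: [0.9, 1.9, -0.8]
opening: 0.996
t 5.85 p [ 0.5019 -0.1048  0.0789] rot [ 1.142  1.251 -1.141] F [ 0.9  1.9 -0.8] op 1.0 q [-0.277  0.403  1.772  0.     0.967 -0.369]
az 5.243825420379467
```

View pics/s5.png

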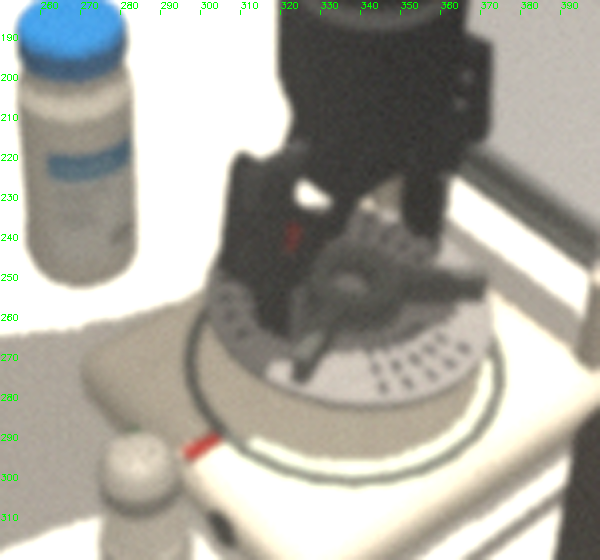

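```bash
python3 -m inch '[[[-1,0.0,0,0,-0.03],[-1,0,0,0,-0.06],[-1,0,0,0,-0.09],[-1,0,0,0,-0.12],[-1,0,0,0,-0.15],[-1,0,0,0,-0.18],[-1,0,0,0,-0.21],[-1,0,0,0,-0.24]]]';python3 -m inch '[[[-1,0.0,0,0,-0.03],[-1,0,0,0,-0.06],[-1,0,0,0,-0.09],[-1,0,0,0,-0.12],[-1,0,0,0,-0.15],[-1,0,0,0,-0.18],[-1,0,0,0,-0.21],[-1,0,0,0,-0.24]]]'; python3 -m inch '[[[-1,0.0,0,0,-0.03],[-1,0,0,0,-0.06],[-1,0,0,0,-0.09],[-1,0,0,0,-0.12]]]'
python3 - <<'E'
from h import *
st(); p,M=axes(); print("az",np.degrees(np.arctan2(M[1,1],M[0,1])))
d=snap("scene"); crop(d,250,180,400,320,4,"s6.png")
E
```

```text
clock: 6.57
position: [0.5017, -0.1048, 0.0788]
tool_rot: [0.78, 1.427, -0.78]
force: [-1.3, 1.1, -1.8]
opening: 0.997
clock: 7.23
position: [0.5015, -0.1049, 0.0787]
tool_rot: [0.408, 1.533, -0.408]
force: [0.0, 1.0, 0.2]
opening: 0.998
clock: 7.57
position: [0.5015, -0.1049, 0.0787]
tool_rot: [0.22, 1.56, -0.22]
force: [-0.8, 1.2, -0.1]
opening: 1.001
t 7.57 p [ 0.5015 -0.1049  0.0787] rot [ 0.22  1.56 -0.22] F [-0.8  1.2 -0.1] op 1.0 q [-0.278  0.403  1.772  0.     0.967 -1.568]
az 73.92230493860738
```

View pics/s6.png

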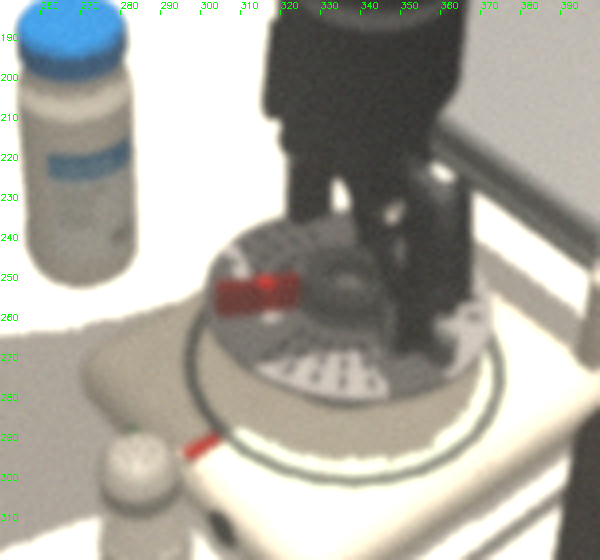

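```bash
python3 -m inch '[[[-1,0.0,0,0,-0.025],[-1,0,0,0,-0.05],[-1,0,0,0,-0.075],[-1,0,0,0,-0.1],[-1,0,0,0,-0.12],[-1,0,0,0,-0.14],[-1,0,0,0,-0.16]]]'
python3 - <<'E'
from h import *
st(); p,M=axes(); print("az",np.degrees(np.arctan2(M[1,1],M[0,1])))
d=snap("scene"); crop(d,250,180,400,320,4,"s7.png")
d=snap("top"); crop(d,290,150,390,275,4,"t7.png")
E
```

```text
clock: 8.2
position: [0.5016, -0.105, 0.0788]
tool_rot: [-0.029, 1.571, 0.029]
force: [-1.4, 0.7, -0.4]
opening: 0.997
t 8.2 p [ 0.5016 -0.105   0.0788] rot [-0.029  1.571  0.029] F [-1.4  0.7 -0.4] op 1.0 q [-0.278  0.403  1.772 -0.     0.967 -1.886]
az 92.14401662772104
```

View pics/s7.png

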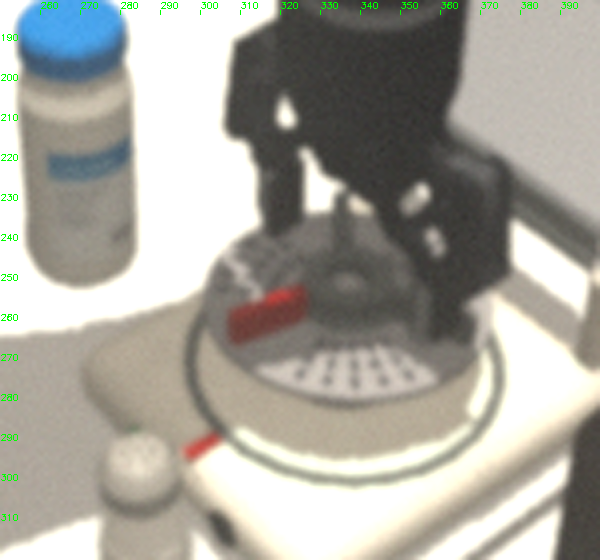

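View pics/t7.png

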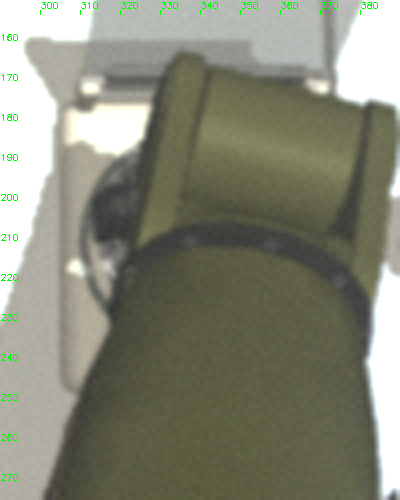

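```bash
python3 -m inch '[[[-1,0.0,0,0,-0.01],[-1,0,0,0,-0.02],[-1,0,0,0,-0.03],[-1,0,0,0,-0.035],[-1,0,0,0,-0.035]]]'
python3 - <<'E'
from h import *
st(); p,M=axes(); print("az",np.degrees(np.arctan2(M[1,1],M[0,1])))
d=snap("scene"); crop(d,250,180,400,320,4,"s8.png")
E
```

```text
clock: 8.72
position: [0.5019, -0.105, 0.0788]
tool_rot: [-0.086, 1.569, 0.086]
force: [0.3, -0.1, -0.3]
opening: 1.002
t 8.72 p [ 0.5019 -0.105   0.0788] rot [-0.086  1.569  0.086] F [ 0.3 -0.1 -0.3] op 1.0 q [-0.278  0.403  1.772 -0.     0.967 -1.958]
az 96.28104275794792
```

View pics/s8.png

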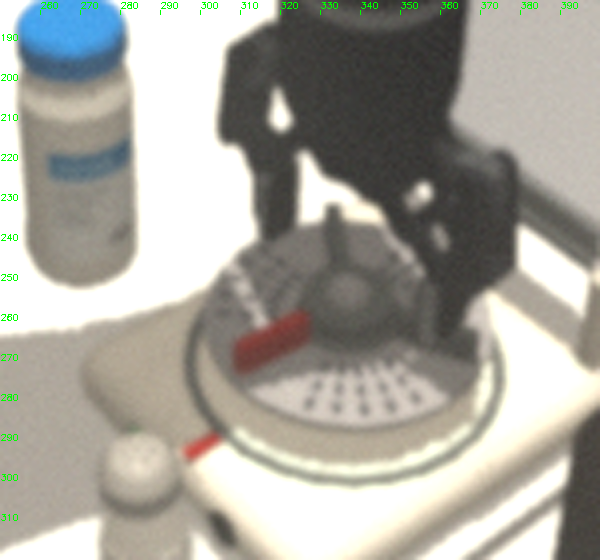

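It has dropped: the rib is now at (309–325, 260–270) and the shaft tip stands proud. I'll raise the fingers clear and check.

```bash
python3 -m inch '[[[-1,-0.01,0,0,0],[-1,-0.04,0,0,0],[-1,-0.08,0,0,0],[-1,-0.12,0,0,0],[-1,-0.15,0,0,0],[-1,-0.15,0,0,0]]]'
python3 - <<'E'
from h import *
st(); p,M=axes(); print(M.round(3))
d=snap("scene"); crop(d,230,100,430,320,3,"s9.png"); np.save("pics/e9.npy",d,allow_pickle=True)
for (u,v) in ((310,266),(323,262),): print(world(d,u,v))
E
```

```text
clock: 9.27
position: [0.5035, -0.1054, 0.236]
tool_rot: [-0.088, 1.559, 0.083]
force: [0.9, 0.5, 0.5]
opening: 0.997
t 9.27 p [ 0.5035 -0.1054  0.236 ] rot [-0.088  1.559  0.083] F [0.9 0.5 0.5] op 1.0 q [-0.278  0.211  1.621  0.     1.299 -1.957]
[[ 0.01  -0.109  0.994]
 [-0.003  0.994  0.109]
 [-1.    -0.004  0.01 ]]
[ 0.43940257 -0.10057721  0.08647206]
[ 0.46641353 -0.10400146  0.08135893]
```

View pics/s9.png

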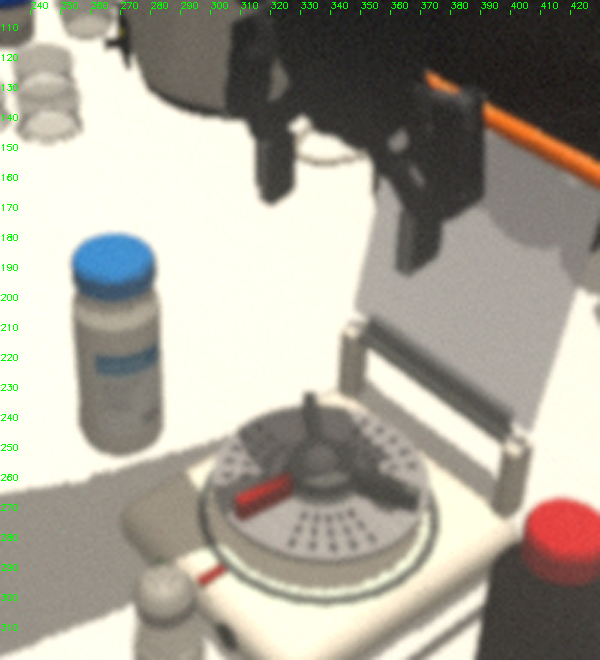

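Run:
```python
from h import *
d=np.load("pics/e9.npy",allow_pickle=True).item()
P=np.array([world(d,u,v) for v in range(230,290) for u in range(290,380)])
c=np.array([.5013,-.1048]); r=np.hypot(*(P[:,:2]-c).T)
m=(r<58)&(r>0.028)&(r<.058)&(P[:,2]>.055)&(P[:,2]<.09)
Q=P[m]
for _ in range(6):
    A=np.c_[Q[:,:2]-c,np.ones(len(Q))]; s=np.linalg.lstsq(A,Q[:,2],rcond=None)[0]; res=Q[:,2]-A@s; print(s,len(Q),res.std()); Q=Q[abs(res)<max(.0025,1.5*res.std())]
# red rib direction
hsv=cv2.cvtColor(d["color"],cv2.COLOR_RGB2HSV)
k=[(u,v) for v in range(250,275) for u in range(300,330) if d["color"][v,u,0]>1.6*d["color"][v,u,1] and d["color"][v,u,0]>70]
W=np.array([world(d,u,v,.086) for u,v in k]); x=W[:,:2]; print(len(k), x.mean(0)); _,_,V=np.linalg.svd(x-x.mean(0)); print(np.degrees(np.arctan2(V[0,1],V[0,0])))
```

```text
[-0.0032193  -0.00444488  0.07160932] 1760 0.0050772986057068675
[-0.00129491 -0.00467106  0.06986269] 1544 0.0019705570851205247
[ 0.00093205 -0.00035043  0.06952135] 1426 0.001048138166112649
[ 0.00106564 -0.00014812  0.06948607] 1406 0.0010002049351388812
[ 1.06240006e-03 -9.48438427e-05  6.94807911e-02] 1403 0.000994385378378546
[ 1.06240006e-03 -9.48438427e-05  6.94807911e-02] 1403 0.000994385378378546
115 [ 0.45127832 -0.10409846]
-179.07630472737975
```

The disc is seated: the plate-plane fit gives z 0.0695 (70 mm expected), slope about 0.001, and the red rib at −179.1°, in line with the stripe. Next is the cover: shut the fingers, go up, then pass over the lip to get behind it.

```bash
python3 -m inch '[[[1,-0.03,0,0,0.01],[1,-0.06,0,0,0.03],[1,-0.09,0,0,0.052],[1,-0.12,0,0,0.052],[1,-0.12,0,0,0.052],[1,-0.12,0,0,0.052]]]'
python3 - <<'E'
from h import *
st(); p,M=axes(); print(M.round(3)); totool([.675,-.107,.35])
E
```

```text
clock: 9.82
position: [0.5019, -0.105, 0.3494]
tool_rot: [-0.004, 1.569, 0.004]
force: [1.2, -0.3, -0.4]
opening: 0.145
t 9.82 p [ 0.5019 -0.105   0.3494] rot [-0.004  1.569  0.004] F [ 1.2 -0.3 -0.4] op 0.15 q [-0.278  0.152  1.431  0.     1.557 -1.854]
[[ 0.002 -0.005  1.   ]
 [-0.     1.     0.005]
 [-1.    -0.     0.002]]
shift to [0.675, -0.107, 0.35] tool: [-0.0003 -0.0029  0.1731]
```

```bash
python3 -m inch '[[[1,0,-0.003,0.035,0],[1,0,-0.003,0.07,0],[1,0,-0.003,0.105,0],[1,0,-0.003,0.14,0],[1,0,-0.003,0.173,0],[1,0,-0.003,0.173,0]]]'
python3 - <<'E'
from h import *
st(); p,M=axes(); print(M.round(3)); totool([.675,-.107,.245])
d=snap("scene"); crop(d,230,10,450,260,3,"s10.png")
E
```

```text
clock: 10.32
position: [0.6786, -0.1068, 0.3416]
tool_rot: [-0.003, 1.579, 0.006]
force: [-1.0, -0.9, -0.9]
opening: 0.002
t 10.32 p [ 0.6786 -0.1068  0.3416] rot [-0.003  1.579  0.006] F [-1.  -0.9 -0.9] op 0.0 q [-0.209  0.598  0.849  0.     1.703 -1.786]
[[-0.008 -0.006  1.   ]
 [ 0.002  1.     0.006]
 [-1.     0.002 -0.008]]
shift to [0.675, -0.107, 0.245] tool: [ 0.0966 -0.0004 -0.0028]
```

View pics/s10.png

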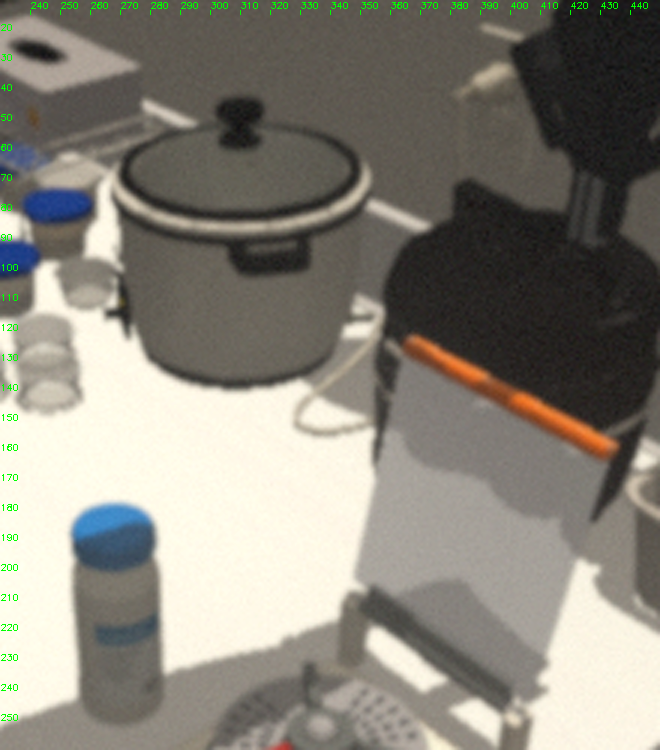

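```bash
python3 -m inch '[[[1,0.03,0,0,0],[1,0.06,0,0,0],[1,0.09,0,0,0],[1,0.103,0,0,0],[1,0.103,0,0,0],[1,0.103,0,0,0]]]'; python3 -m inch '[[[1,0,0,-0.01,0],[1,0,0,-0.02,0],[1,0,0,-0.028,0],[1,0,0,-0.036,0],[1,0,0,-0.044,0],[1,0,0,-0.052,0]]]'
python3 - <<'E'
from h import *
st(); p,M=axes(); print(M.round(3))
d=snap("scene"); crop(d,280,40,450,260,3,"s11.png")
E
```

```text
clock: 10.87
position: [0.6741, -0.1071, 0.2458]
tool_rot: [-0.004, 1.572, 0.004]
force: [0.4, 0.4, 0.1]
opening: 0.002
clock: 11.37
position: [0.6228, -0.1074, 0.2483]
tool_rot: [-0.005, 1.567, 0.003]
force: [1.4, -0.4, 1.4]
opening: -0.004
t 11.37 p [ 0.6228 -0.1074  0.2483] rot [-0.005  1.567  0.003] F [ 1.4 -0.4  1.4] op -0.0 q [-0.229  0.473  1.244  0.     1.42  -1.805]
[[ 0.004 -0.005  1.   ]
 [-0.001  1.     0.005]
 [-1.    -0.001  0.004]]
```

View pics/s11.png

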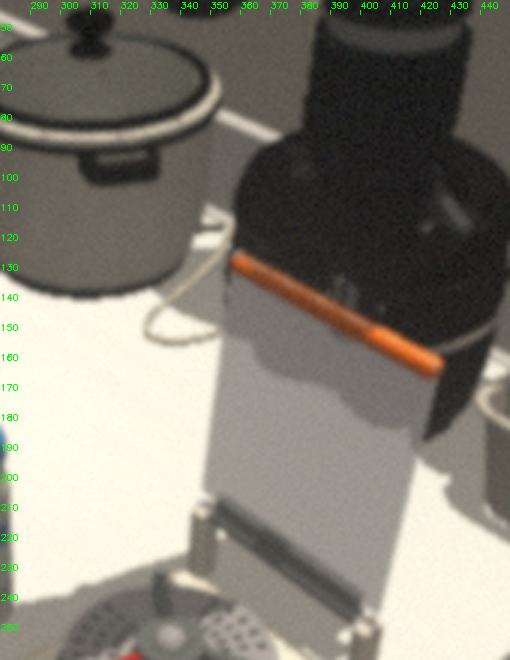

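Run:
```python
from h import *
p,M=axes()
for t in np.arange(1.5,-0.05,-.07):
    x=.593-.15*np.cos(t)+.002*np.sin(t)+.011; z=.094+.15*np.sin(t)+.002*np.cos(t)
    print(round(t,2),"abs",round(x,4),round(z,4),"rel down",round(.2458-z,4),"fwd",round(x-.6221,4))
```

```text
1.5 abs 0.5954 0.2438 rel down 0.002 fwd -0.0267
1.43 abs 0.5849 0.2428 rel down 0.003 fwd -0.0372
1.36 abs 0.5746 0.2411 rel down 0.0047 fwd -0.0475
1.29 abs 0.5644 0.2387 rel down 0.0071 fwd -0.0577
1.22 abs 0.5543 0.2356 rel down 0.0102 fwd -0.0678
1.15 abs 0.5446 0.2317 rel down 0.0141 fwd -0.0775
1.08 abs 0.5351 0.2272 rel down 0.0186 fwd -0.087
1.01 abs 0.5259 0.2221 rel down 0.0237 fwd -0.0962
0.94 abs 0.5171 0.2163 rel down 0.0295 fwd -0.105
0.87 abs 0.5088 0.2099 rel down 0.0359 fwd -0.1133
0.8 abs 0.5009 0.203 rel down 0.0428 fwd -0.1212
0.73 abs 0.4936 0.1955 rel down 0.0503 fwd -0.1285
0.66 abs 0.4867 0.1875 rel down 0.0583 fwd -0.1354
0.59 abs 0.4805 0.1791 rel down 0.0667 fwd -0.1416
0.52 abs 0.4748 0.1703 rel down 0.0755 fwd -0.1473
0.45 abs 0.4698 0.161 rel down 0.0848 fwd -0.1523
0.38 abs 0.4654 0.1515 rel down 0.0943 fwd -0.1567
0.31 abs 0.4618 0.1417 rel down 0.1041 fwd -0.1603
0.24 abs 0.4588 0.1316 rel down 0.1142 fwd -0.1633
0.17 abs 0.4565 0.1213 rel down 0.1245 fwd -0.1656
0.1 abs 0.4549 0.111 rel down 0.1348 fwd -0.1672
0.03 abs 0.4541 0.1005 rel down 0.1453 fwd -0.168
-0.04 abs 0.454 0.09 rel down 0.1558 fwd -0.1681
```

```bash
python3 -m inch '[[[1,0,0,-0.009,0],[1,0.001,0,-0.018,0],[1,0.002,0,-0.027,0],[1,0.003,0,-0.037,0],[1,0.005,0,-0.0475,0],[1,0.007,0,-0.058,0],[1,0.01,0,-0.068,0]]]'
python3 - <<'E'
from h import *
st(); p,M=axes(); print(M.round(3))
d=snap("scene"); crop(d,280,40,450,260,3,"s12.png")
E
```

```text
clock: 12.0
position: [0.5549, -0.1077, 0.2376]
tool_rot: [-0.005, 1.568, 0.004]
force: [1.2, 1.3, 0.6]
opening: 0.001
t 12.0 p [ 0.5549 -0.1077  0.2376] rot [-0.005  1.568  0.004] F [1.2 1.3 0.6] op 0.0 q [-0.257  0.327  1.47   0.     1.341 -1.833]
[[ 0.003 -0.005  1.   ]
 [-0.001  1.     0.005]
 [-1.    -0.001  0.003]]
```

View pics/s12.png

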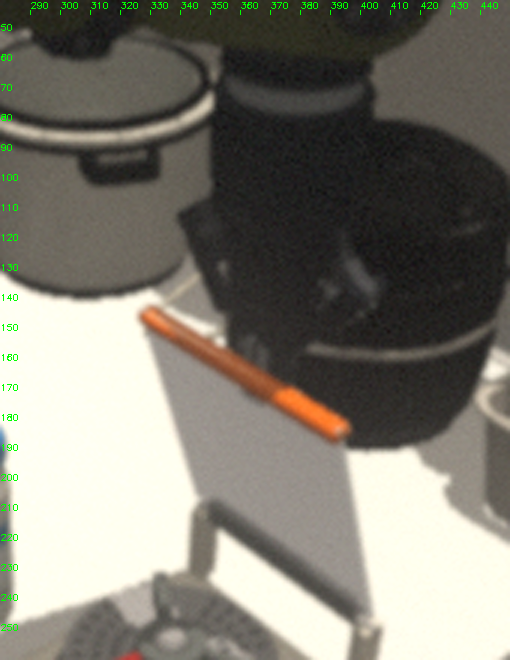

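```bash
python3 -m inch '[[[1,0.004,0,-0.0095,0],[1,0.0085,0,-0.019,0],[1,0.0135,0,-0.0285,0],[1,0.0195,0,-0.037,0],[1,0.0255,0,-0.0455,0],[1,0.0325,0,-0.0535,0],[1,0.04,0,-0.0605,0],[1,0.048,0,-0.0675,0]]]'
python3 - <<'E'
from h import *
st(); p,M=axes(); print(M.round(3))
d=snap("scene"); crop(d,250,60,450,290,3,"s13.png")
E
```

```text
clock: 12.72
position: [0.4878, -0.1082, 0.1891]
tool_rot: [-0.005, 1.568, 0.003]
force: [0.9, 0.9, 1.0]
opening: -0.002
t 12.72 p [ 0.4878 -0.1082  0.1891] rot [-0.005  1.568  0.003] F [0.9 0.9 1. ] op -0.0 q [-0.292  0.227  1.715  0.     1.196 -1.868]
[[ 0.003 -0.005  1.   ]
 [-0.001  1.     0.005]
 [-1.    -0.001  0.003]]
```

View pics/s13.png

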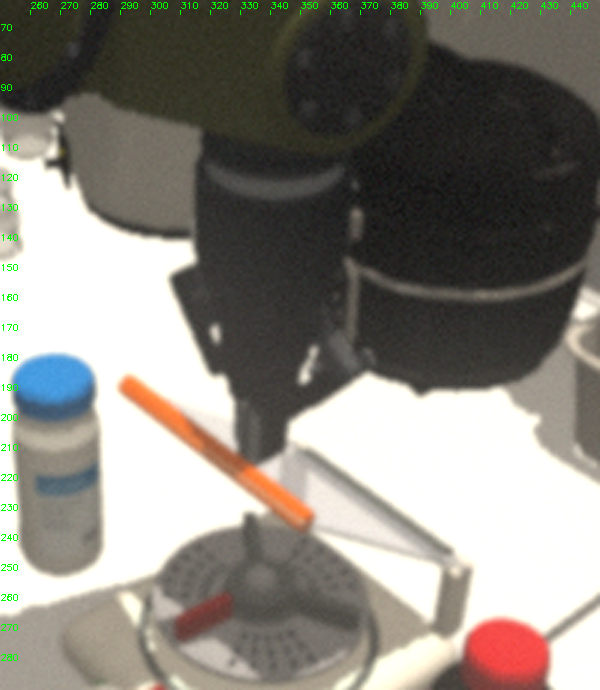

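```bash
python3 -m inch '[[[1,0.0085,0,-0.006,0],[1,0.017,0,-0.012,0],[1,0.0265,0,-0.017,0],[1,0.036,0,-0.0215,0],[1,0.046,0,-0.025,0],[1,0.056,0,-0.028,0],[1,0.066,0,-0.03,0],[1,0.0735,0,-0.0315,0]]]'
python3 - <<'E'
from h import *
st(); totool([.454,-.108,.096])
d=snap("scene"); crop(d,250,140,450,330,3,"s14.png")
E
```

```text
clock: 13.43
position: [0.4554, -0.1082, 0.113]
tool_rot: [-0.004, 1.571, 0.004]
force: [0.7, 0.3, 0.8]
opening: 0.004
t 13.43 p [ 0.4554 -0.1082  0.113 ] rot [-0.004  1.571  0.004] F [0.7 0.3 0.8] op 0.0 q [-0.311  0.262  1.871 -0.     1.009 -1.887]
shift to [0.454, -0.108, 0.096] tool: [ 0.017   0.0002 -0.0014]
```

View pics/s14.png

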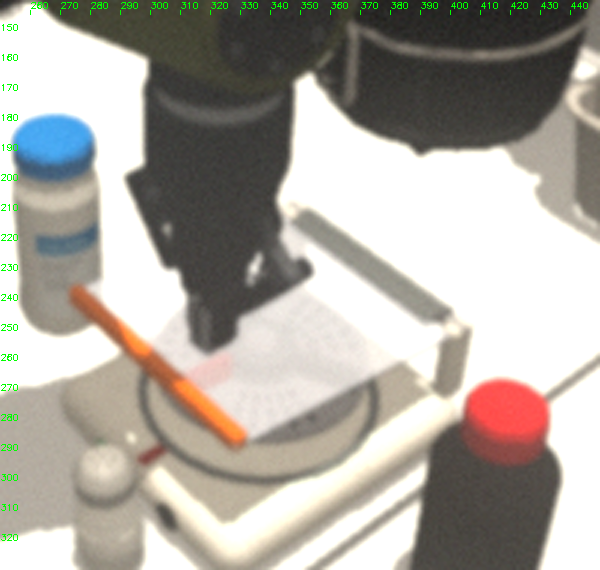

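```bash
python3 -m inch '[[[1,0.005,0,-0.001,0],[1,0.01,0,-0.001,0],[1,0.014,0,-0.001,0],[1,0.017,0,-0.001,0],[1,0.017,0,-0.001,0]]]'
python3 - <<'E'
from h import *
st()
d=snap("scene"); crop(d,250,140,450,330,3,"s15.png")
E
```

```text
clock: 13.9
position: [0.4547, -0.1082, 0.0968]
tool_rot: [-0.004, 1.571, 0.004]
force: [0.1, 0.0, -0.4]
opening: -0.001
t 13.9 p [ 0.4547 -0.1082  0.0968] rot [-0.004  1.571  0.004] F [ 0.1  0.  -0.4] op -0.0 q [-0.312  0.287  1.884 -0.     0.971 -1.888]
```

View pics/s15.png

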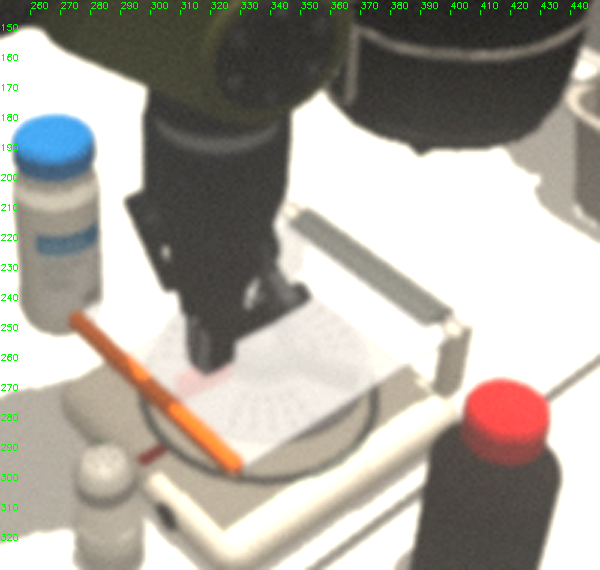

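```bash
python3 -m inch '[[[1,0.001,0,0,0],[1,0.002,0,0,0],[1,0.002,0,0,0]]]'; python3 -m inch '[[[1,0.001,0,0,0],[1,0.002,0,0,0],[1,0.002,0,0,0]]]'
```

```text
clock: 14.2
position: [0.455, -0.1083, 0.0959]
tool_rot: [-0.004, 1.57, 0.004]
force: [-2.4, 0.6, 7.4]
opening: 0.003
clock: 14.45
position: [0.4552, -0.1084, 0.0955]
tool_rot: [-0.005, 1.57, 0.004]
force: [-14.8, 3.7, 33.1]
opening: -0.002
```

```bash
python3 -m inch '[[[1,-0.003,0,0,0],[1,-0.01,0,0,0],[1,-0.04,0,0,0],[1,-0.08,0,0,0],[1,-0.12,0,0,0],[1,-0.15,0,0,0],[1,-0.15,0,0,0]]]'; python3 -m inch '[[[1,0,0.04,-0.02,0],[1,0,0.08,-0.04,0],[1,0,0.12,-0.06,0],[1,0,0.16,-0.06,0],[1,0,0.2,-0.06,0],[1,0,0.24,-0.06,0],[1,0,0.28,-0.06,0],[1,0,0.28,-0.06,0]]]'
python3 - <<'E'
from h import *
st()
e=snap("scene"); crop(e,240,160,440,360,3,"s16.png")
d=snap("top"); crop(d,250,130,440,280,4,"t16.png")
np.save("pics/d16.npy",d,allow_pickle=True);np.save("pics/e16.npy",e,allow_pickle=True)
E
```

```text
clock: 15.03
position: [0.4565, -0.1087, 0.2498]
tool_rot: [-0.006, 1.562, 0.002]
force: [0.1, -0.4, 1.0]
opening: -0.002
clock: 15.7
position: [0.3924, 0.1767, 0.2433]
tool_rot: [-0.007, 1.571, 0.009]
force: [0.1, -0.3, -1.1]
opening: -0.004
t 15.7 p [0.3924 0.1767 0.2433] rot [-0.007  1.571  0.009] F [ 0.1 -0.3 -1.1] op -0.0 q [ 3.370e-01  1.800e-02  1.819e+00  1.000e-03  1.304e+00 -1.244e+00]
```

View pics/s16.png

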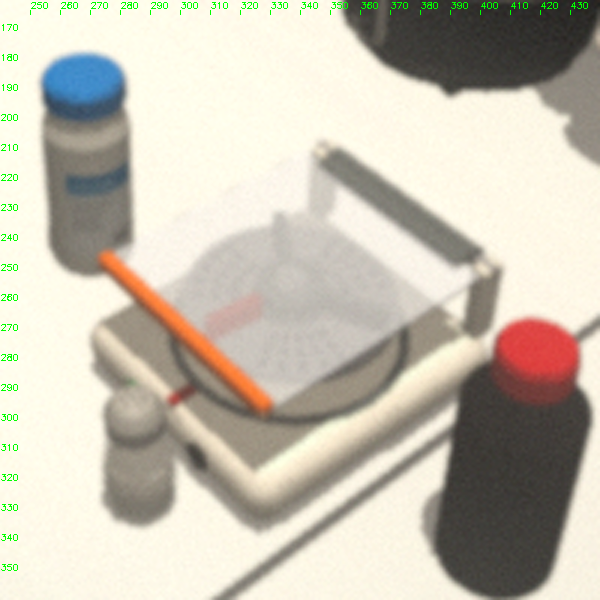

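View pics/t16.png

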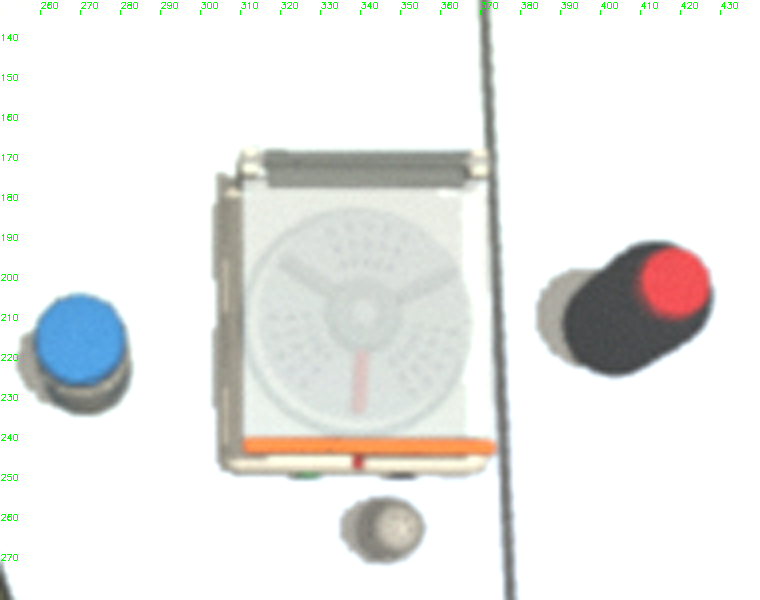

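Run:
```python
from h import *
for f in ("d16","e16"):
    d=np.load(f"pics/{f}.npy",allow_pickle=True).item(); c=d["color"].astype(int)
    m=(c[...,0]>150)&(c[...,0]-c[...,2]>100)&(c[...,1]-c[...,2]>30)&(c[...,0]-c[...,1]>50)
    m[:230]=0 
    vs,us=np.nonzero(m); k=(us>250)&(us<390)
    P=np.array([world(d,u,v) for u,v in zip(us[k],vs[k])]); print(f,len(P),np.median(P,0),np.percentile(P[:,2],[25,50,75]))
d=np.load("pics/d16.npy",allow_pickle=True).item();o=np.load("pics/d.npy",allow_pickle=True).item()
for n,b in (("shaker",(250,195,290,240)),("sauce",(380,185,440,225)),("salt",(325,250,362,275))):
    A=[x["color"][b[1]:b[3],b[0]:b[2]].mean(2).astype(np.float32) for x in (o,d)]; print(n,cv2.phaseCorrelate(*A))
```

```text
d16 184 [ 0.41902984 -0.10013235  0.10192461] [0.1005254  0.10192461 0.1034065 ]
e16 286 [ 0.41449266 -0.11012368  0.0999319 ] [0.09918097 0.0999319  0.10065616]
shaker ((0.012136512271400335, 0.41579047707137207), 0.9265824317932129)
sauce ((0.0642179120350157, -0.051857946017378254), 0.8861791221300761)
salt ((0.045870377201239876, 0.4668014874512547), 0.9609252648353577)
```

Both views put the lip top at about 0.101 m, so the cover is shut, and the bottles have not moved by more than half a pixel. Handing in.

```bash
python3 -c "
from station import env
env.job_done()"
```

```text
the job is handed in; nothing more can be done
```

The disc is home on the drive and the cover is shut. I handed the job in at about 16 s of robot time; the hand-in reports no verdict.

- **Disc:** I turned it about 170° counter-clockwise by pushing one grey rib with an open finger, until the keyway dropped over the key with the cover still open. A plane fitted to the plate put its top at 69.5 mm (70 expected), with a slope of about 0.001 rad. The red rib lined up with the stripe to within about 1°. In the last pictures the rib still lay over the stripe through the clear cover.
- **Cover:** I pushed it down from behind along its arc at about 0.8 rad/s, then pressed it onto its stop, where the wrist force reached about 33 N. The lip top measured 102 mm in the top view and 100 mm in the scene view, against 101 mm expected when shut.
- **Bottle and shakers:** they moved less than half a pixel, roughly 1 mm, between the first and last top views.
- **Arm:** it is withdrawn and clear of everything.

No check failed or disagreed beyond the 2 mm calibration.

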